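Set and lock the tensioner carriage, then hold its sprung arm past the click

ROBOT

A 6-joint arm with a two-finger parallel gripper is mounted at the origin on the work surface. World frame = base frame: x ahead of the robot, y to its left, z up, the work surface at z = 0. Lengths are in m, angles in rad, forces in N, time in s.
With the tool pointing down it reaches from about 0.35 to 0.875 m from the base axis. Payload 4.2 kg.
Tool frame: the origin (TCP) lies at the very end of the fingers, on their centre line; the grasp point (between the pads) lies 19 mm behind it; z points along the fingers, y is the direction in which the jaws open and shut (so a half turn about z gives the same grasp; the last joint's range is limited). The gripper opens to 85 mm and grips with 20 to 120 N. Pads are 22 mm wide; open, the fingers measure 114 mm over their backs; the gripper's body (76 mm by 85 mm) begins 54 mm behind the grasp point. The pads swing forward as they close: fully open they stand 13 mm farther back than shut.
Start: joints at [-0.856, 0.385, 0.008, 0, -1.194, -0.259], TCP at [0.275, -0.561, 0.231] pointing down, gripper open.
Joint ranges: [-3.14, 3.14], [-1.21, 2.06], [-1.07, 1.41], [-3.16, 2.05], [-2.99, -0.16], [-3.1, 3.1]. Speed limits (rad/s): [2.79, 2.79, 3.14, 3.14, 3.14, 3.14].

INTERFACE

Orientations are given as a rotation vector (axis times angle).
In Python, from rig import state, optics, robot gives the robot as it stands.
- The arm moves only by the shell command python3 -m inch 'ROWS' [OPENING] [FORCE]. ROWS is JSON, a list of rows, each an object with "linear": the shift along the world's x, y, z in cm, a list of three; "twist": the turn, a rotation vector about the world's x, y, z in degrees, a list of three. In form: [{"linear": [tx, ty, tz], "twist": [rx, ry, rz]}, ...]. A call has 1 to 12 rows; each row shifts and turns the commanded pose from where the row before left it; what a row does not reach is not made up. A row lasts 1/12 s, in which the tool goes at most 41.7 mm and 7.16 degrees, less where a joint would pass 70% of its speed; a pose out of reach is approached as far as the arm can. A call is refused whole if a number of a shift passes 4.17 or a number of a turn 7.16, either way. A call with a gripper value outside its range is refused whole. OPENING is the finger opening in cm, from 0 to 8.54, set as the call begins (- or left out, the last holds). The fingers move at their own pace and stop on an object; FORCE is the grip in N (left out, the last holds). Time passes only in rows, so rows that do not move let the fingers close. It gives the time, the measured TCP pose, the force and the opening at its end, in the units of the state.
- state(): the state, without advancing time (a new reading comes with each control period).
- optics.capture(name): name is "side" or "top"; returns a dict with "img" (420x560x3 uint8, red, green, blue), "z_map" (420x560 float32, m along the optical axis (not along the pixel's ray), 0 where there is no reading), "fx", "fy", "cx", "cy" (pixels), "camera_from_world" (4x4, takes a point from world to camera coordinates). Camera axes: x right, y up, looking along -z (the intrinsics and any distortion apply to the point x, -y, -z); pixel columns grow to the right and rows downward; lengths in m; the calibration is good to about 2 mm. A picture is of the moment at which its call begins.
- robot.job_done(): hands the job in, once; it reports no verdict.
Trained networks look in the newest picture that a camera, given by its name, has taken for a name from the list of things; names that differ only in an ending like _2 or _b are one class to them, and where a whole thing is asked for, a point or a joint stands for the part that bears it (a point fixed in the world has none). Each returns a list of dicts, best first, with "conf" (0 to 1); they miss things now and then, are a little off and sometimes report something else, mostly with a low value. They report only what shows in the picture. A call takes as long as a camera call.
- optics.find_in(camera, query): "position" ([x, y, z] in m, in world coordinates, good to about 4 mm: the middle of the surface that is visible of it).
The state is a dict: "time": time; "joint_positions": joint angles; "dq": joint speeds; "joint_efforts": joint torques, N m; "position": TCP position; "tool_rot": TCP orientation; "ft_force": force on the tool from outside, world axes, zero at the start; "ft_torque": the same for the moment, N m; "opening": opening from 0.0 (shut) to 1.0 (fully open).
Only numpy, scipy, OpenCV 4.12 (cv2) and the standard library are available. Lean on these libraries where they do the work, as an engineer would, in place of code of your own. Each camera call takes 0.05 s, during which the arm holds its last target.

TASK

Set up the tensioner on the checking fixture so that a part can be loaded: swing the clamp lever over to free the carriage, slide the carriage until its pointer stands opposite the upright mark bar (within the bar's width), and swing the lever fully back to lock it. Then push the sprung tensioner arm back by its roller, clearly beyond the ratchet click so that your push and not the pawl carries it, and finish while still holding it pressed back; leave the loose things lying around alone.

Things in the scene. Friction and masses are not known exactly. Their poses are not given: they have to be found in the camera images.
- rail: Fixed dark steel plate 220 x 490 x 12 mm with a steel rail 44 mm wide along its y axis, 34 mm high. Origin: table height, under the rail's centre line; x across the rail away from the robot, y along it to the left, z up (turned up to 0.25 rad). Plate: x -105 to 115, y -220 to 270 mm. Fixed datum blocks at y = 250 mm (30 mm wide): at x = 85, 102 mm high, and x = 35, 42 mm high (each 50 mm in x).
- carriage (a joint): Position of the carriage along the rail's +y (m), -0.085 to 0.085. Aluminium saddle, 110 mm across and 200 mm along the rail, top 50 mm above the table; carries lever, handle and tensioner; joint 0 puts its middle at the rail's origin. Free, it slides with about 3 N friction and stays where left; locked, a brake holds it against about 25 N.
- pointer (a point): Tip of the small bright steel pointer, 4 mm wide, at the carriage's near edge, 75 mm on the robot's side of the rail's centre line, 47 mm above the table, at the carriage's middle.
- mark_top (a point): Middle of the top far edge of the mark: fixed upright steel square bar, 12 mm wide along the rail, 16 mm across, top 48 mm above the table, on a 30 mm wide foot, near the plate's near edge, 35 to 65 mm to either side of the rail's middle. Axes as the rail's. Set when the pointer's place along the rail equals this point's within 6 mm (half the bar's width).
- rest_button: Fixed round domed rest button, diameter 20 mm, 26 mm high on the plate, near the plate's near edge on the other side from the mark. Origin at the centre of its foot. Not the mark.
- handle_top (a point): Top centre of the carriage's upright steel handle: a round post, diameter 16 mm, from 50 to 105 mm above the table, 10 mm on the robot's side of the rail's centre line, at the carriage's middle. Grip it to slide the carriage.
- clamp_lever (a joint): Angle of the clamp lever (rad). 0: locked, leaning 0.6 rad towards the robot (rail -x); it swings up and over, away from the robot, to its stop at 1.2: free, leaning 0.6 rad away. Stays where left; the brake bites below about 0.43. Free counts above 0.9, locked below 0.15. Locking takes about 15 N near its tip, 20 N halfway up the grip.
- lever_tip (a point): End of the lever: a bar 10 mm thick, 85 mm from hinge to this point, with a round black rubber grip 16 mm thick on its outer half (its round end stands 8 mm beyond this point). At either stop the tip is 48 mm to the near or far side of the hinge and 130 mm above the table; upright, 145 mm.
- lever_hinge (a point): Hinge centre of the lever, above the rail's centre line, 70 mm to the rail's -y side of the carriage's middle, 60 mm above the table; axis along the rail. Cheeks 34 mm long across the rail, 72 mm high, stand 18 mm either side of it.
- tensioner (a joint): How far the sprung arm is pressed back (rad). 0 at rest; grows as the roller is pushed to the rail's -y side (towards the lever); stop at 0.72. Spring: 3 N at the roller at rest, 9 N at the stop, some 3 N more on the ratchet tooth from 0.1 to 0.4. The pawl clicks in at about 0.42 and, if let go, catches the arm there. Held counts above 0.48 with the fingers pressing over 2 N.
- roller (a point): Middle of the black upright roller on the arm's end: diameter 24 mm, from 68 to 112 mm above the table; this point at 90 mm, 80 mm from the pivot. At rest the arm points away from the robot, leaning 0.35 rad to the rail's +y side; at joint 0.35 it points along the rail's +x, at the stop 0.37 rad to the -y side. A bar 18 mm wide, 54 to 66 mm high, joins it to the pivot.
- tension_pivot (a point): Pivot centre of the tensioner arm (vertical axis), 60 mm above the table, 15 mm to the far side of the rail's centre line and 60 mm to the +y side of the carriage's middle.
- pawl (a joint): How far the small steel pawl slider, on the robot's side of the pivot, is pushed out by the ratchet tooth (m): about 0 at rest and once clicked in behind the tooth, up to 0.005 on the tooth's crest. It works by itself.
- nylon_block: Loose yellow nylon block with four ridges, 50 x 90 x 26 mm, on the table to the left; bystander. Origin at the centre of its underside.
- puck: Loose steel disc, 70 mm diameter, 6 mm thick, with a black knob, 28 mm high overall, on the table to the right; bystander. Origin at the centre of its underside.
- spare_stop: Loose L-shaped aluminium rail stop, 60 x 40 x 47 mm, on the table beyond the rail; bystander. Origin at the centre of its underside.

How it is judged:
By the outcome, as a careful person would: the job done as asked, in the order asked, and still so for the second after the job is handed in, while the arm keeps its last pose, push and grip.
It also fails if it takes over 67 s, if anything falls off the work surface, if the arm or the gripper's body presses on something with over 40 N, if the wrist force passes 120 N, or if a joint passes its speed limit or range.

## Working session

There is one attempt and no reset: what is moved stays moved. The work goes in short steps, Python scripts to look and compute and a shell command to move; the robot and the scene stay as the last step left them, time stands still between calls to the robot, and variables do not carry over. Pictures are saved under pics/ and viewed, and the job is handed in when it is done.

```bash
mkdir -p pics; ls; python3 - <<'E'
from rig import state, optics, robot
import cv2
print(state())
for n in ("side","top"):
    c=optics.capture(n); cv2.imwrite(f"pics/{n}0.png",c["img"][:,:,::-1]); print(n,c["fx"],c["fy"],c["cx"],c["cy"],c["camera_from_world"].round(3).tolist(),[k for k in c])
    for q in ["rail","pointer","mark_top","rest_button","handle_top","lever_tip","lever_hinge","roller","tension_pivot","nylon_block","puck","spare_stop"]:
        print(q,[(d["conf"].__round__(2),[round(float(v),3) for v in d["position"]]) for d in optics.find_in(n,q)[:2]])
E
```

```text
pics
{'time': 0.0, 'joint_positions': array([-8.56414992e-01,  3.85544791e-01,  6.60580760e-03, -4.59677929e-04,
       -1.19399058e+00, -2.58620986e-01]), 'dq': array([-0.00099374,  0.00083187,  0.00014979,  0.00072695, -0.00183756,
       -0.00086606]), 'joint_efforts': array([ 6.79536879e-05, -3.92289448e+01,  1.88398075e+01,  4.18609858e+00,
       -4.74452216e-03, -1.06429511e-05]), 'position': array([ 0.2748507 , -0.56066856,  0.23022668]), 'tool_rot': array([ 0.70932681, -3.05982939, -0.00327522]), 'ft_force': array([ 0.12104116, -0.41489774,  0.09410811]), 'ft_torque': array([-0.00489566,  0.01254196,  0.02150062]), 'opening': 0.9974712997115558}
side 399.3663412196853 399.3663412196853 274.70654061018695 213.25689942095323 [[-0.711, -0.703, 0.012, 0.451], [0.53, -0.525, 0.666, -0.378], [-0.462, 0.48, 0.746, -0.926], [0.0, 0.0, 0.0, 1.0]] ['img', 'z_map', 'fx', 'fy', 'cx', 'cy', 'camera_from_world']
rail [(0.93, [0.526, 0.052, 0.013]), (0.29, [0.536, -0.007, 0.049])]
pointer [(0.59, [0.535, -0.007, 0.048])]
mark_top [(0.65, [0.535, -0.013, 0.051]), (0.52, [0.467, -0.1, 0.032]
[... 442 characters left out ...]
51832206845 282.26059632469133 207.8911476482329 [[0.005, -1.0, -0.002, 0.026], [0.98, 0.005, 0.198, -0.635], [-0.198, -0.003, 0.98, -1.493], [0.0, 0.0, 0.0, 1.0]] ['img', 'z_map', 'fx', 'fy', 'cx', 'cy', 'camera_from_world']
rail [(0.92, [0.544, -0.011, 0.008])]
pointer [(0.78, [0.546, -0.023, 0.05])]
mark_top []
rest_button [(0.36, [0.449, -0.025, 0.026])]
handle_top [(0.67, [0.541, -0.026, 0.048])]
lever_tip [(0.47, [0.544, -0.106, 0.096])]
lever_hinge [(0.89, [0.55, -0.024, 0.053])]
roller [(0.63, [0.574, 0.048, 0.071])]
tension_pivot [(0.93, [0.539, -0.024, 0.05])]
nylon_block [(0.7, [0.545, 0.442, 0.029])]
puck [(0.62, [0.484, -0.418, 0.008])]
spare_stop [(0.52, [0.826, 0.037, 0.013])]
```

View pics/side0.png

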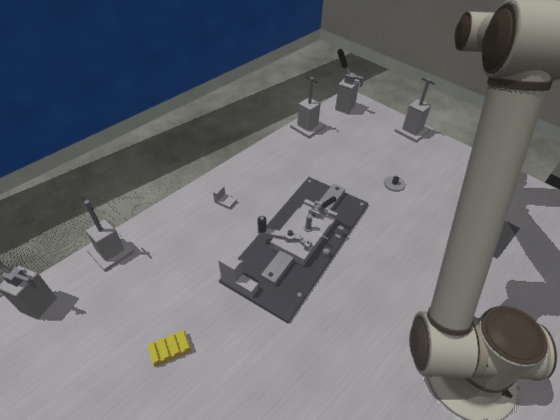

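View pics/top0.png

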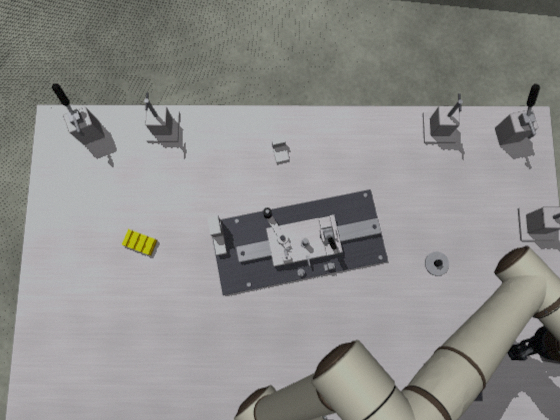

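```bash
cat > h.py <<'E'
import numpy as np, cv2
from rig import state, optics, robot
def cap(n,save=None,box=None,s=4):
    c=optics.capture(n)
    if save:
        im=c["img"][:,:,::-1]
        if box: x0,y0,x1,y1=box; im=cv2.resize(im[y0:y1,x0:x1],None,fx=s,fy=s,interpolation=cv2.INTER_CUBIC)
        cv2.imwrite(save,im)
    return c
def cloud(c):
    z=c["z_map"]; v,u=np.mgrid[:z.shape[0],:z.shape[1]]
    P=np.stack([(u-c["cx"])/c["fx"]*z,-(v-c["cy"])/c["fy"]*z,-z,np.ones_like(z)],-1)
    W=P@np.linalg.inv(c["camera_from_world"]).T
    W=W[...,:3]; W[z==0]=np.nan
    return W
def proj(c,p):
    q=c["camera_from_world"]@np.append(p,1); return np.array([c["cx"]+c["fx"]*q[0]/-q[2],c["cy"]+c["fy"]*q[1]/q[2]])
def ray(c,u,v,z):
    T=np.linalg.inv(c["camera_from_world"]); d=T[:3,:3]@np.array([(u-c["cx"])/c["fx"],-(v-c["cy"])/c["fy"],-1]); o=T[:3,3]
    return o+d*(z-o[2])/d[2]
E
python3 - <<'E'
from h import *
for n,box in (("top",(205,180,405,330-0)),("side",(210,165,390,325))):
    c=cap(n,f"pics/{n}1.png",box,4 if n=="top" else 3.7)
    W=cloud(c); im=c["img"].astype(float).mean(2)
    m=(W[...,0]>0.3)&(W[...,0]<0.8)&(abs(W[...,1])<0.36)&(W[...,2]>0.004)
    m=cv2.morphologyEx(m.astype(np.uint8),cv2.MORPH_OPEN,np.ones((3,3)))
    k,l,st,_=cv2.connectedComponentsWithStats(m)
    i=1+np.argmax(st[1:,4]); 
    pts=W[l==i]; lo=pts[(pts[:,2]<0.02)]
    r=cv2.minAreaRect(lo[:,:2].astype(np.float32)); print(n,st[i],r,cv2.boxPoints(r),np.median(lo[:,2]))
E
```

```text
top [  207   190   181   105 12382] ((0.5502018332481384, -0.013172000646591187), (0.23050925135612488, 0.49777597188949585), 11.362479209899902) [[ 0.38817137  0.20813096]
 [ 0.48624092 -0.2798888 ]
 [ 0.7122323  -0.23447496]
 [ 0.61416274  0.2535448 ]] 0.012248593606517533
side [  218   178   149   145 10602] ((0.5466303825378418, -0.017254114151000977), (0.22155699133872986, 0.49948397278785706), 11.825661659240723) [[ 0.38702238  0.20448492]
 [ 0.48938382 -0.28439784]
 [ 0.7062384  -0.23899315]
 [ 0.60387695  0.24988961]] 0.012086183226910518
```

View pics/top1.png

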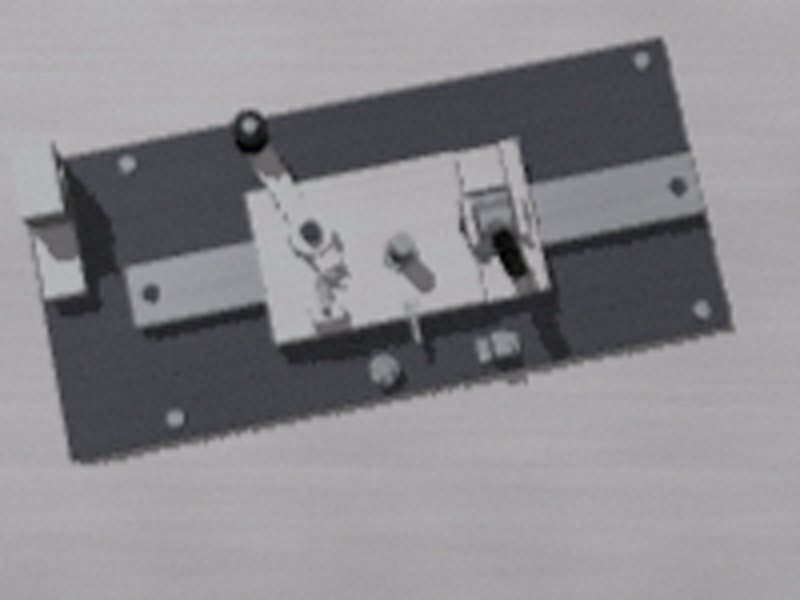

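View pics/side1.png

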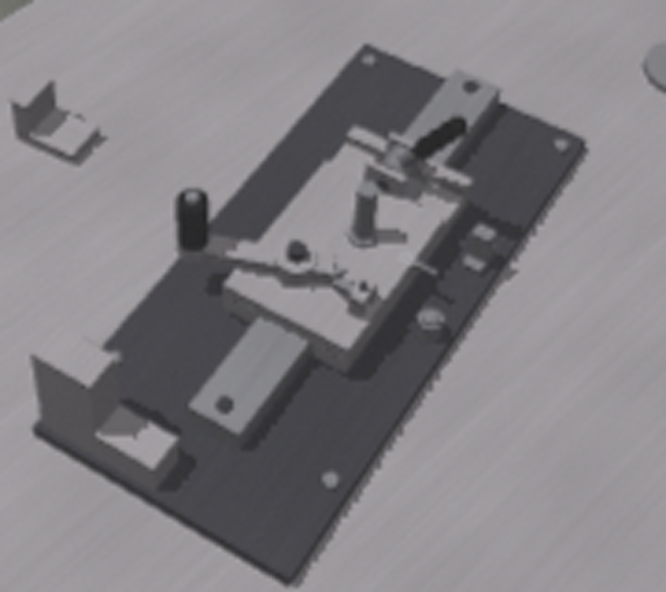

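```bash
cat > fit.py <<'E'
from h import *
from scipy.optimize import least_squares
def R2(a): return np.array([[np.cos(a),-np.sin(a)],[np.sin(a),np.cos(a)]])
def W(f,p): 
    p=np.array(p,float); return np.append(f[:2]+R2(f[2])@p[:2],p[2])
C={n:optics.capture(n) for n in("top","side")}
segs={"top":[((-.105,-.2),(-.105,.26)),((.115,-.2),(.115,.21)),((-.09,-.22),(.1,-.22)),((-.09,.27),(-.02,.27))],
"side":[((-.105,-.2),(-.105,.26)),((.115,-.2),(.115,.03)),((-.09,.27),(.1,.27))]}
segs["side"][2]=((-.095,.27),(.0,.27))
def meas(f,n,S=6):
    c=C[n];g=cv2.GaussianBlur(c["img"].astype(np.float32).mean(2),(0,0),0.8);out=[]
    for a,b in segs[n]:
        zz=0.012
        for t in np.linspace(0,1,25):
            p=np.array(a)*(1-t)+np.array(b)*t; 
            q=proj(c,W(f,[*p,zz])); 
            d=proj(c,W(f,[*b,zz]))-proj(c,W(f,[*a,zz])); d/=np.hypot(*d); nn=np.array([-d[1],d[0]])
            s=np.arange(-S,S+.1,.25); xy=(q+np.outer(s,nn)).astype(np.float32)
            v=cv2.remap(g,xy[:,0].reshape(1,-1),xy[:,1].reshape(1,-1),cv2.INTER_LINEAR)[0]
            gr=abs(np.gradient(v)); k=gr.argmax()
            if gr[k]>3: out.append(s[k])
            else: out.append(0)
    return np.array(out)
for use in (("top",),("side",),("top","side")):
    f=np.array([.547,-.041,.2])
    for it in range(6):
        m=np.concatenate([meas(f,n,8 if it<2 else 3) for n in use])
        # linearise: target pts fixed
        def pts(f):
            o=[]
            for n in use:
                for a,b in segs[n]:
                    A=proj(C[n],W(f0,[*a,.012]));B=proj(C[n],W(f0,[*b,.012]));d=(B-A)/np.hypot(*(B-A));nn=np.array([-d[1],d[0]])
                    for t in np.linspace(0,1,25):
                        p=np.array(a)*(1-t)+np.array(b)*t; o.append((proj(C[n],W(f,[*p,.012]))-proj(C[n],W(f0,[*p,.012])))@nn)
            return np.array(o)
        f0=f.copy(); f=least_squares(lambda x:(pts(x)-m)*1,f0,loss="soft_l1",x_scale=[.01,.01,.01]).x
    print(use,f.round(4),np.median(abs(m)),m.reshape(-1,25).mean(1).round(2))
np.save("f.npy",f)
E
python3 fit.py
```

```text
('top',) [ 0.5446 -0.0426  0.2097] 0.5 [-0.63  0.86 -0.02 -0.05]
('side',) [ 0.5417 -0.0355  0.2196] 0.5 [-0.68  0.88 -0.01]
('top', 'side') [ 0.5436 -0.0409  0.2126] 0.75 [-0.38  0.96  0.65  0.58 -1.31  0.77 -1.93]
```

```bash
cat > ov.py <<'E'
from h import *
import sys
f=np.array([.5446,-.0426,.2097]); np.save("f.npy",f)
def R2(a): return np.array([[np.cos(a),-np.sin(a)],[np.sin(a),np.cos(a)]])
def Wd(p): p=np.array(p,float); return np.append(f[:2]+R2(f[2])@p[:2],p[2])
def loc(w): return np.append(R2(f[2]).T@(np.array(w)[:2]-f[:2]),w[2])
E
python3 - <<'E'
from ov import *
q0=float(-0.0)
c=optics.capture("top")
# crop pix -> local
x0,y0,s=205,180,4
for name,(u,v),z in [("pointer",(418,342),.047),("mark",(507,343),.048),("handle",(403,245),.105),("roller",(250,130),.112),("pivot",(311,234),.066),("carL",(248,193),.05),("carR",(518,138),.05),("carNR",(550,290),.05),("carNL",(275,343),.05),("levtip",(505,240),.13)]:
    print(name,(loc(ray(c,x0+(u+.5)/s-.5,y0+(v+.5)/s-.5,z))*1000).round(1))
box=(250,200,360,285)
im=c["img"][:,:,::-1][box[1]:box[3],box[0]:box[2]]
cv2.imwrite("pics/topz.png",cv2.resize(im,None,fx=7,fy=7,interpolation=cv2.INTER_CUBIC))
c=optics.capture("side")
im=c["img"][:,:,::-1][200:300,260:370]
cv2.imwrite("pics/sidez.png",cv2.resize(im,None,fx=6,fy=6,interpolation=cv2.INTER_CUBIC))
E
```

```text
pointer [-72.    9.7  47. ]
mark [-85.6 -52.   48. ]
handle [ -9.3   9.4 105. ]
roller [ 90.1  97.  112. ]
pivot [16.6 69.  66. ]
carL [ 57.3 106.9  50. ]
carR [ 57.1 -92.3  50. ]
carNR [-55.2 -90.2  50. ]
carNL [-52.3 109.4  50. ]
levtip [-23.3 -57.4 130. ]
```

View pics/topz.png

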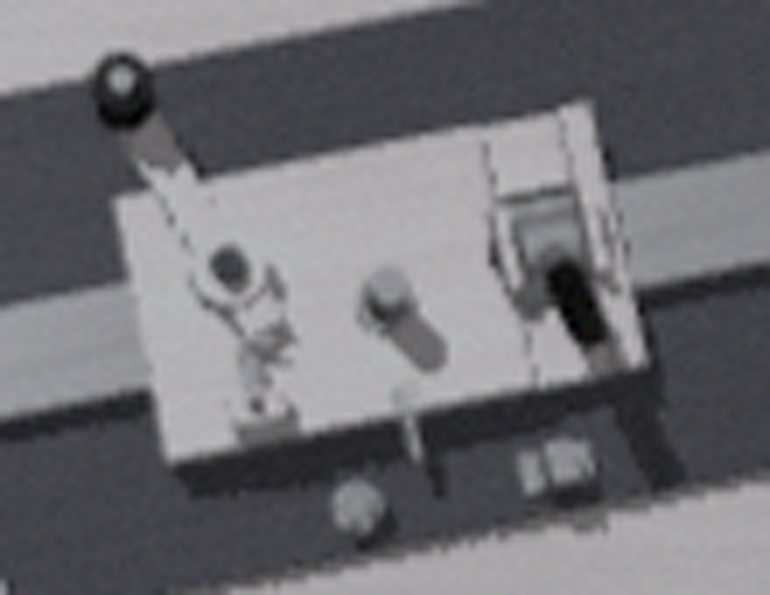

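View pics/sidez.png

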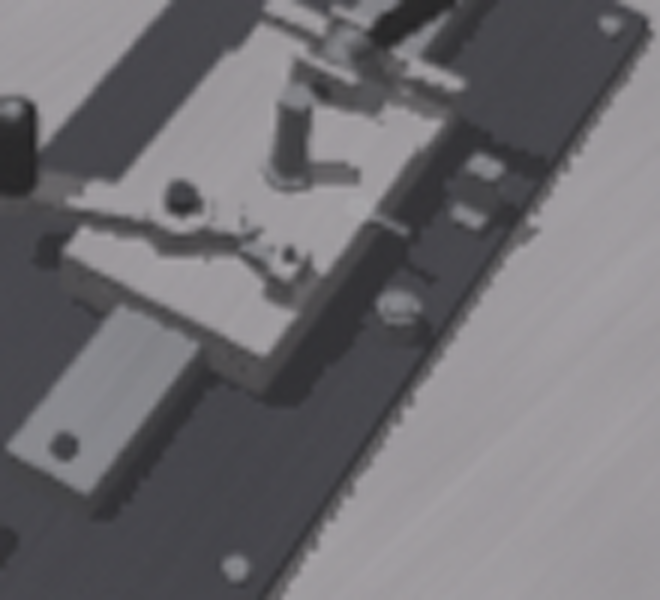

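```bash
python3 - <<'E'
from ov import *
for n,x0,y0,s,L in (("top",250,200,7,[(570,455),(570,465),(530,475),(412,455),(388,285)]),("side",260,200,6,[(487,165),(468,213),(403,232),(295,95)])):
    c=optics.capture(n); W=cloud(c)
    print(n,"cam",(-c["camera_from_world"][:3,:3].T@c["camera_from_world"][:3,3]).round(3))
    for (u,v) in L:
        U,V=x0+(u+.5)/s-.5,y0+(v+.5)/s-.5
        print((u,v),[(loc(ray(c,U,V,z))*1000).round(1)[:2] for z in (.02,.048,.105)],"depth",(loc(W[int(round(V)),int(round(U))])*1000).round(1))
box={"top":(250,200,360,285,7),"side":(260,200,370,300,6)}
for n in box:
    c=optics.capture(n);x0,y0,x1,y1,s=box[n]
    im=cv2.resize(c["img"][y0:y1,x0:x1,::-1],None,fx=s,fy=s,interpolation=cv2.INTER_CUBIC)
    W=cloud(c)
    # high-points near mark
    L=W.copy(); L[...,:2]=(W[...,:2]-f[:2])@R2(f[2])
    m=(L[...,0]<-.066)&(L[...,0]>-.11)&(L[...,2]>.035)&(abs(L[...,1])<.08)
    print(n,"high near-edge pts",(L[m]*1000).round(0).tolist()[:60])
E
```

```text
top cam [0.326 0.024 1.589]
(570, 455) [array([-81.1, -54.4]), array([-83.2, -51.5]), array([-87.5, -45.5])] depth [-84.3 -51.3  47. ]
(570, 465) [array([-85.1, -53.5]), array([-87.1, -50.6]), array([-91.3, -44.6])] depth [-87.3 -50.4  50.2]
(530, 475) [array([-85.8, -36.4]), array([-87.8, -33.8]), array([-92. , -28.5])] depth [-84.6 -35.6  23.2]
(412, 455) [array([-67.8,   9.5]), array([-70.2,  11.3]), array([-75.,  15.])] depth [-67.7  10.2   7.6]
(388, 285) [array([3.5, 4.3]), array([-0.1,  6.2]), array([-7.5, 10.1])] depth [ -6.4   9.7 102. ]
side cam [0.093 0.564 0.937]
(487, 165) [array([-78.3, -70.8]), array([-85.5, -47.6]), array([-100.3,   -0.5])] depth [-85.8 -48.9  47.3]
(468, 213) [array([-84.1, -38. ]), array([-91.2, -15.9]), array([-105.6,   29.2])] depth [-85.6 -37.3  22.1]
(403, 232) [array([-62.9, -10. ]), array([-70.6,  11.3]), array([-86.3,  54.6])] depth [-71.6  12.3  50.9]
(295, 95) [array([ 24.9, -58.8]), array([ 14.5, -36. ]), array([-6.7, 10.3])] depth [ -6.5   8.6 105.1]
top high near-edge pts [[-76.0, -53.0, 48.0], [-67.0, 9.0, 56.0], [-77.0, -44.0, 52.0], [
[... 1229 characters left out ...]
.0, 43.0], [-83.0, -43.0, 43.0], [-86.0, -42.0, 46.0], [-89.0, -43.0, 46.0], [-93.0, -41.0, 51.0], [-93.0, -48.0, 45.0], [-78.0, -41.0, 37.0], [-81.0, -42.0, 37.0], [-85.0, -38.0, 44.0], [-88.0, -39.0, 45.0], [-90.0, -41.0, 44.0], [-92.0, -43.0, 44.0], [-93.0, -50.0, 38.0], [-85.0, -41.0, 36.0], [-89.0, -38.0, 42.0], [-91.0, -40.0, 41.0], [-93.0, -44.0, 38.0], [-89.0, -40.0, 36.0], [-92.0, -40.0, 37.0], [-66.0, 14.0, 49.0], [-69.0, 13.0, 49.0], [-72.0, 12.0, 51.0], [-69.0, 13.0, 45.0], [-73.0, 15.0, 50.0], [-81.0, 39.0, 36.0], [-84.0, 38.0, 37.0], [-86.0, 35.0, 35.0], [-83.0, 42.0, 37.0], [-88.0, 40.0, 38.0], [-90.0, 37.0, 36.0], [-82.0, 46.0, 35.0], [-87.0, 45.0, 38.0], [-91.0, 40.0, 35.0]]
```

```bash
python3 -m inch '[{"linear":[1.66,3.67,0],"twist":[0,0,-1.2]},{"linear":[1.66,3.67,0],"twist":[0,0,-1.2]},{"linear":[1.66,3.67,0],"twist":[0,0,-1.2]},{"linear":[1.66,3.67,0],"twist":[0,0,-1.2]},{"linear":[1.66,3.67,0],"twist":[0,0,-1.2]},{"linear":[1.66,3.67,0],"twist":[0,0,-1.2]},{"linear":[1.66,3.67,0],"twist":[0,0,-1.2]},{"linear":[1.66,3.67,0],"twist":[0,0,-1.2]},{"linear":[1.66,3.67,0],"twist":[0,0,-1.2]},{"linear":[1.66,3.67,0],"twist":[0,0,-1.2]},{"linear":[1.66,3.67,0],"twist":[0,0,-1.2]},{"linear":[1.66,3.67,0],"twist":[0,0,-0.9]}]' 0 40
cat > st.py <<'E'
from ov import *
from scipy.spatial.transform import Rotation as Ro
s=state(); R=Ro.from_rotvec(s["tool_rot"]).as_matrix()
print("t",round(s["time"],2),"loc mm",(loc(s["position"])*1000).round(1),"world",s["position"].round(4),"yaw tool-y vs rail",round(float(np.degrees(np.arctan2(-R[0,1],R[1,1])-f[2])),2),"z",R[:,2].round(3),"F",s["ft_force"].round(1),"Floc",loc([*(R2(f[2])@[0,0]),0])[:0],(R2(f[2]).T@s["ft_force"][:2]).round(1),"open",round(s["opening"],3),"q",s["joint_positions"].round(2))
def rows(tx,ty,tz):
    d=(Wd([tx/1000,ty/1000,tz/1000])-s["position"])*100
    print("delta cm to",(tx,ty,tz),d.round(2))
import sys
a=list(map(float,sys.argv[1:]))
for i in range(0,len(a),3): rows(*a[i:i+3])
E
python3 st.py -85 -61 120
```

```text
time: 2.8
position: [0.4748, -0.1188, 0.2318]
tool_rot: [-0.328, 3.123, -0.0]
ft_force: [0.5, 0.2, 0.2]
opening: 0.002
t 2.8 loc mm [-84.2 -60.  231.8] world [ 0.4748 -0.1188  0.2318] yaw tool-y vs rail -0.04 z [ 0.001 -0.    -1.   ] F [0.5 0.2 0.2] Floc [] [0.5 0.1] open 0.002 q [ 0.09  0.15 -0.31  0.   -1.1  -1.45]
delta cm to (-85.0, -61.0, 120.0) [ -0.06  -0.12 -11.18]
```

```bash
python3 -m inch '[{"linear":[0,0,-2.5]},{"linear":[0,0,-2.5]},{"linear":[0,0,-2.5]},{"linear":[0,0,-2]},{"linear":[0,0,-1.7]},{"linear":[0,0,0]}]' 2>&1; python3 - <<'E'
from h import *
cap("side","pics/s2.png",(240,130,390,270),4)
E
python3 st.py 20 -61 118
```

```text
schema error: expected keys linear, twist
t 2.85 loc mm [-80.1 -56.4 231.8] world [ 0.478  -0.1144  0.2318] yaw tool-y vs rail 0.24 z [ 0.004  0.001 -1.   ] F [ 2.7  2.4 -0.1] Floc [] [3.1 1.8] open -0.001 q [ 0.1   0.15 -0.31 -0.   -1.1  -1.45]
delta cm to (20.0, -61.0, 118.0) [  9.89   1.63 -11.38]
```

View pics/s2.png

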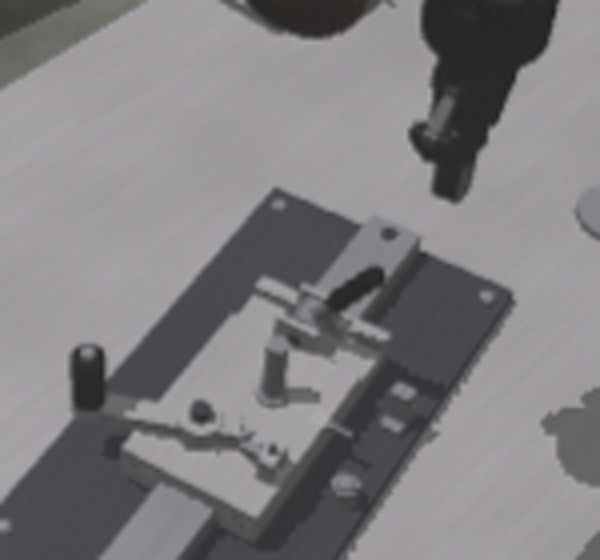

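```bash
python3 -m inch '[{"linear":[0,0,0],"twist":[0,0,0]},{"linear":[0,0,0],"twist":[0,0,0]},{"linear":[0,0,-2.5],"twist":[0,0,0]},{"linear":[0,0,-2.5],"twist":[0,0,0]},{"linear":[0,0,-2.5],"twist":[0,0,0]},{"linear":[0,0,-2],"twist":[0,0,0]},{"linear":[0,0,-1.7],"twist":[0,0,0]},{"linear":[0,0,0],"twist":[0,0,0]},{"linear":[0,0,0],"twist":[0,0,0]}]' 2>&1;python3 st.py 20 -61 118
```

```text
time: 3.6
position: [0.4736, -0.1221, 0.119]
tool_rot: [0.326, -3.123, 0.0]
ft_force: [0.3, -0.7, 0.4]
opening: -0.0
t 3.6 loc mm [-86.  -62.9 119. ] world [ 0.4736 -0.1221  0.119 ] yaw tool-y vs rail -0.1 z [-0.002 -0.    -1.   ] F [ 0.3 -0.7  0.4] Floc [] [ 0.2 -0.8] open -0.0 q [ 0.08  0.28 -0.47  0.   -0.82 -1.44]
delta cm to (20.0, -61.0, 118.0) [10.33  2.4  -0.1 ]
```

```bash
python3 -m inch '[{"linear":[0.9,0.22,0],"twist":[0,0,0]},{"linear":[0.9,0.22,0],"twist":[0,0,0]},{"linear":[0.9,0.2,0],"twist":[0,0,0]},{"linear":[0.9,0.2,0],"twist":[0,0,0]},{"linear":[0.9,0.2,0],"twist":[0,0,0]},{"linear":[0.9,0.2,0],"twist":[0,0,0]},{"linear":[0.9,0.2,0],"twist":[0,0,0]},{"linear":[0.9,0.2,0],"twist":[0,0,0]},{"linear":[0.9,0.2,0],"twist":[0,0,0]},{"linear":[0.9,0.2,0],"twist":[0,0,0]},{"linear":[0.8,0.15,0],"twist":[0,0,0]},{"linear":[0.2,0,0],"twist":[0,0,0]}]' 2>&1;python3 st.py 20 -61 118
```

```text
time: 4.6
position: [0.5759, -0.0984, 0.1189]
tool_rot: [-0.33, 3.124, -0.0]
ft_force: [-1.2, -0.0, 0.2]
opening: 0.003
t 4.6 loc mm [ 19.  -61.1 118.9] world [ 0.5759 -0.0984  0.1189] yaw tool-y vs rail 0.03 z [ 0.  0. -1.] F [-1.2 -0.   0.2] Floc [] [-1.2  0.2] open 0.003 q [ 0.11  0.42 -0.25  0.   -0.91 -1.47]
delta cm to (20.0, -61.0, 118.0) [ 0.1   0.03 -0.09]
```

```bash
python3 -m inch '[{"linear":[0.4,0.08,0],"twist":[0,0,0]},{"linear":[0.4,0.08,0],"twist":[0,0,0]},{"linear":[0,0,0],"twist":[0,0,0]}]' 2>&1;python3 - <<'E'
from h import *
cap("side","pics/s3.png",(240,130,390,270),4)
E
python3 st.py
```

```text
time: 4.85
position: [0.5805, -0.0976, 0.1189]
tool_rot: [0.328, -3.119, -0.0]
ft_force: [-5.1, -0.4, 3.8]
opening: -0.0
t 4.9 loc mm [ 23.6 -61.3 119. ] world [ 0.5805 -0.0976  0.119 ] yaw tool-y vs rail -0.02 z [-0.005 -0.    -1.   ] F [-5.1 -0.8  1.2] Floc [] [-5.2  0.3] open 0.004 q [ 0.11  0.43 -0.23 -0.   -0.92 -1.47]
```

View pics/s3.png

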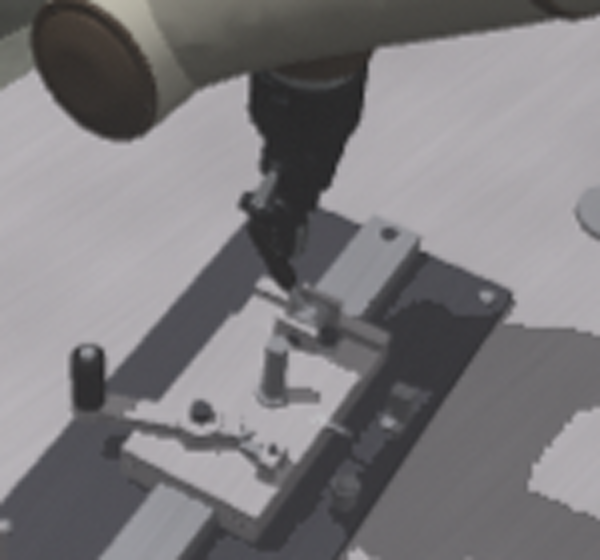

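```bash
python3 -m inch '[{"linear":[-1.5,-0.3,0],"twist":[0,0,0]},{"linear":[-0.5,0,3],"twist":[0,0,0]},{"linear":[0,2,3],"twist":[0,0,0]},{"linear":[-1,2.2,0],"twist":[0,0,0]},{"linear":[-1,2,0],"twist":[0,0,0]},{"linear":[0,0,0],"twist":[0,0,0]},{"linear":[0,0,0],"twist":[0,0,0]}]' 4 40;python3 - <<'E'
from h import *
cap("side","pics/s4.png",(240,130,390,270),4)
E
python3 st.py -10 9 75
```

```text
time: 5.48
position: [0.5429, -0.0374, 0.1802]
tool_rot: [-0.332, 3.121, 0.0]
ft_force: [0.6, -0.1, 0.6]
opening: 0.47
t 5.53 loc mm [ -0.5   4.9 179.9] world [ 0.5431 -0.0379  0.1799] yaw tool-y vs rail 0.06 z [ 0.002  0.    -1.   ] F [ 0.1  0.2 -0.1] Floc [] [0.1 0.2] open 0.47 q [ 0.23  0.29 -0.27  0.   -1.01 -1.59]
delta cm to (-10.0, 9.0, 75.0) [ -1.01   0.21 -10.49]
```

View pics/s4.png

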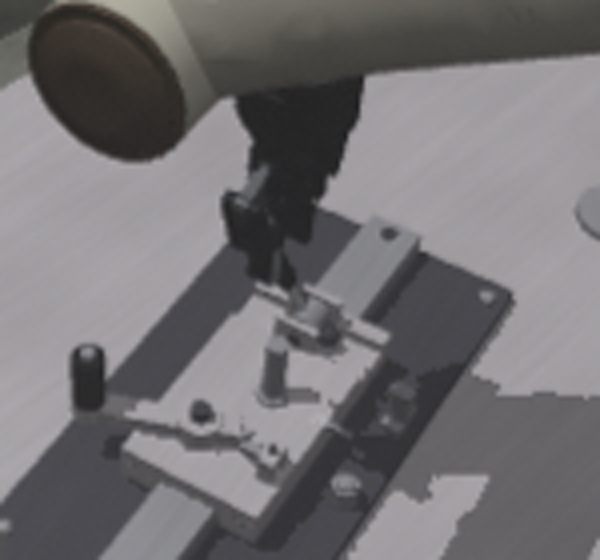

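```bash
python3 -m inch '[{"linear":[-1,0.2,0],"twist":[0,0,0]},{"linear":[0,0,-2],"twist":[0,0,0]},{"linear":[0,0,-2.5],"twist":[0,0,0]},{"linear":[0,0,-2.5],"twist":[0,0,0]},{"linear":[0,0,-2],"twist":[0,0,0]},{"linear":[0,0,-1.4],"twist":[0,0,0]},{"linear":[0,0,0],"twist":[0,0,0]}]' 4 40;
python3 -m inch '[{"linear":[0,0,0],"twist":[0,0,0]},{"linear":[0,0,0],"twist":[0,0,0]},{"linear":[0,0,0],"twist":[0,0,0]},{"linear":[0,0,0],"twist":[0,0,0]},{"linear":[0,0,0],"twist":[0,0,0]}]' 0 40
python3 st.py -10 -48 75
```

```text
time: 6.12
position: [0.5297, -0.0373, 0.072]
tool_rot: [0.325, -3.117, 0.0]
ft_force: [-0.5, 0.6, -0.1]
opening: 0.469
time: 6.53
position: [0.5328, -0.0363, 0.0762]
tool_rot: [-0.329, 3.123, -0.0]
ft_force: [0.2, -0.1, 0.0]
opening: 0.167
t 6.53 loc mm [-10.2   8.6  76.2] world [ 0.5328 -0.0363  0.0762] yaw tool-y vs rail -0.0 z [ 0.002  0.    -1.   ] F [ 0.2 -0.1  0. ] Floc [] [ 0.2 -0.1] open 0.167 q [ 0.24  0.4  -0.42  0.   -0.75 -1.6 ]
delta cm to (-10.0, -48.0, 75.0) [ 1.2  -5.53 -0.12]
```

```bash
python3 -m inch '[{"linear":[0.12,-0.56,0],"twist":[0,0,0]},{"linear":[0.12,-0.56,0],"twist":[0,0,0]},{"linear":[0.12,-0.56,0],"twist":[0,0,0]},{"linear":[0.12,-0.56,0],"twist":[0,0,0]},{"linear":[0.12,-0.56,0],"twist":[0,0,0]},{"linear":[0.12,-0.56,0],"twist":[0,0,0]},{"linear":[0.12,-0.56,0],"twist":[0,0,0]},{"linear":[0.12,-0.56,0],"twist":[0,0,0]},{"linear":[0.12,-0.56,0],"twist":[0,0,0]},{"linear":[0.12,-0.56,0],"twist":[0,0,0]},{"linear":[0,0,0],"twist":[0,0,0]},{"linear":[0,0,0],"twist":[0,0,0]}]'
python3 st.py -10 -48 75; python3 - <<'E'
from h import *
cap("side","pics/s5.png",(260,170,390,300),4.5)
cap("top","pics/t5.png",(250,190,380,290),6)
E
```

```text
time: 7.53
position: [0.5449, -0.0939, 0.0761]
tool_rot: [-0.328, 3.123, -0.002]
ft_force: [-0.9, -2.9, 5.4]
opening: 0.172
t 7.53 loc mm [-10.4 -50.2  76.1] world [ 0.5449 -0.0939  0.0761] yaw tool-y vs rail -0.02 z [ 0.001 -0.001 -1.   ] F [-0.9 -2.9  5.4] Floc [] [-1.5 -2.7] open 0.172 q [ 0.12  0.43 -0.37  0.   -0.77 -1.49]
delta cm to (-10.0, -48.0, 75.0) [-0.01  0.23 -0.11]
```

View pics/s5.png

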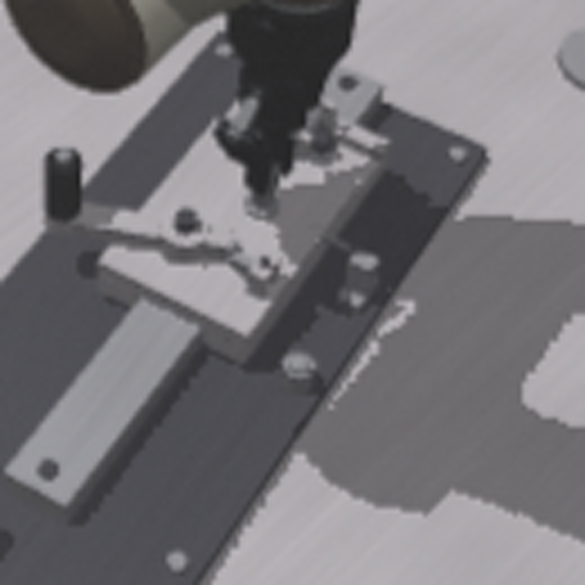

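View pics/t5.png

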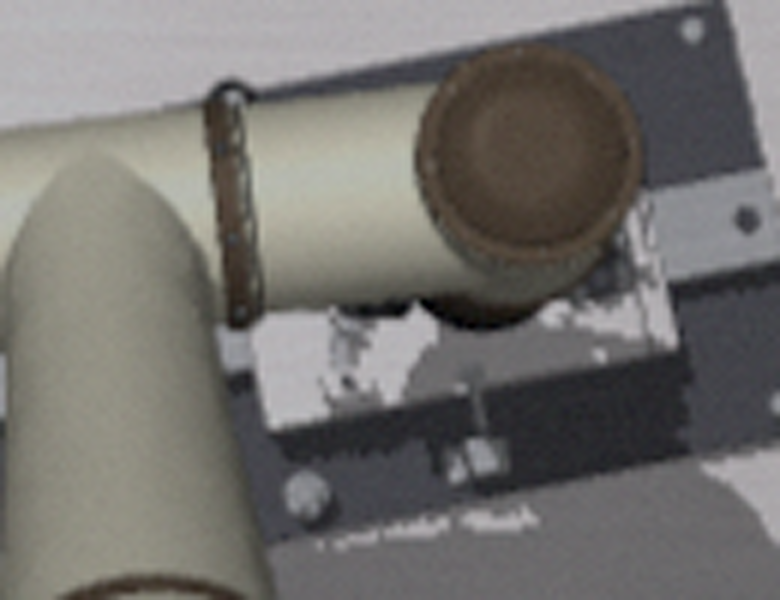

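```bash
python3 - <<'E'
from ov import *
for n,box in (("top",(316,245,346,275)),("side",(325,210,355,243))):
    c=optics.capture(n); x0,y0,x1,y1=box
    im=cv2.resize(c["img"][y0:y1,x0:x1,::-1],None,fx=18,fy=18,interpolation=cv2.INTER_NEAREST)
    # overlay grid lines of const local y at z=.0475
    for yy,col in ((-42,(255,0,0)),(-48,(0,255,0)),(-54,(0,0,255))):
        P=[(proj(c,Wd([x/1000,yy/1000,.0475]))-[x0,y0]+.5)*18 for x in (-94,-55)]
        cv2.line(im,tuple(int(v) for v in P[0]),tuple(int(v) for v in P[1]),col,1)
    cv2.imwrite(f"pics/{n}6.png",im)
E
```

```text
(no output)
```

View pics/top6.png

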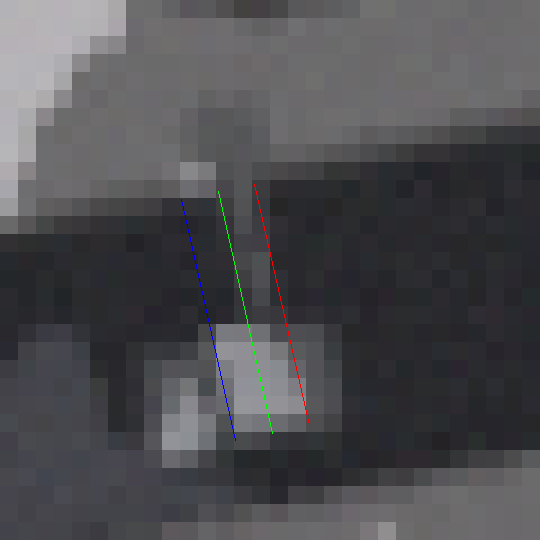

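View pics/side6.png

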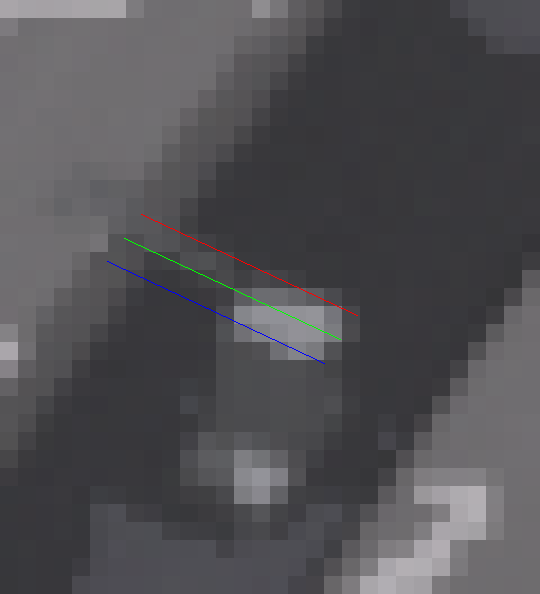

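```bash
python3 -m inch '[{"linear":[-0.03,0.15,0],"twist":[0,0,0]},{"linear":[-0.04,0.19,0],"twist":[0,0,0]},{"linear":[0,0,0],"twist":[0,0,0]},{"linear":[0,0,0],"twist":[0,0,0]},{"linear":[0,0,0],"twist":[0,0,0]}]'
python3 st.py; python3 -m inch '[{"linear":[0,0,0],"twist":[0,0,0]},{"linear":[0,0,0],"twist":[0,0,0]},{"linear":[0,0,0],"twist":[0,0,0]},{"linear":[0,0,2],"twist":[0,0,0]},{"linear":[0,0,3],"twist":[0,0,0]},{"linear":[0,0,3.5],"twist":[0,0,0]},{"linear":[0,0,2],"twist":[0,0,0]},{"linear":[0,0,0],"twist":[0,0,0]}]' 4
python3 - <<'E'
from ov import *
for n,box in (("top",(316,245,346,275)),("side",(325,210,355,243))):
    c=optics.capture(n); x0,y0,x1,y1=box
    im=cv2.resize(c["img"][y0:y1,x0:x1,::-1],None,fx=18,fy=18,interpolation=cv2.INTER_NEAREST)
    for yy,col in ((-42,(255,0,0)),(-48,(0,255,0)),(-54,(0,0,255))):
        P=[(proj(c,Wd([x/1000,yy/1000,.0475]))-[x0,y0]+.5)*18 for x in (-94,-55)]
        cv2.line(im,tuple(int(v) for v in P[0]),tuple(int(v) for v in P[1]),col,1)
    im=np.clip(im*1.8,0,255).astype(np.uint8)
    cv2.imwrite(f"pics/{n}7.png",im)
E
python3 st.py 85 -117 118
```

```text
time: 8.15
position: [0.544, -0.0899, 0.0761]
tool_rot: [-0.329, 3.124, -0.002]
ft_force: [-1.8, -1.9, 5.2]
opening: 0.174
t 8.15 loc mm [-10.4 -46.2  76.1] world [ 0.544  -0.0899  0.0761] yaw tool-y vs rail 0.01 z [ 0.001 -0.001 -1.   ] F [-1.8 -1.9  5.2] Floc [] [-2.2 -1.5] open 0.174 q [ 0.13  0.42 -0.37  0.   -0.77 -1.49]
time: 8.82
position: [0.5468, -0.0889, 0.1855]
tool_rot: [-0.329, 3.114, -0.002]
ft_force: [0.7, 1.0, -0.4]
opening: 0.468
t 8.92 loc mm [-10.4 -44.9 180.7] world [ 0.5437 -0.0887  0.1807] yaw tool-y vs rail -0.01 z [ 0.001  0.001 -1.   ] F [-0.4  0.3 -0. ] Floc [] [-0.4  0.4] open 0.469 q [ 0.13  0.3  -0.25 -0.   -1.02 -1.49]
delta cm to (85.0, -117.0, 118.0) [10.84 -5.07 -6.27]
```

View pics/top7.png

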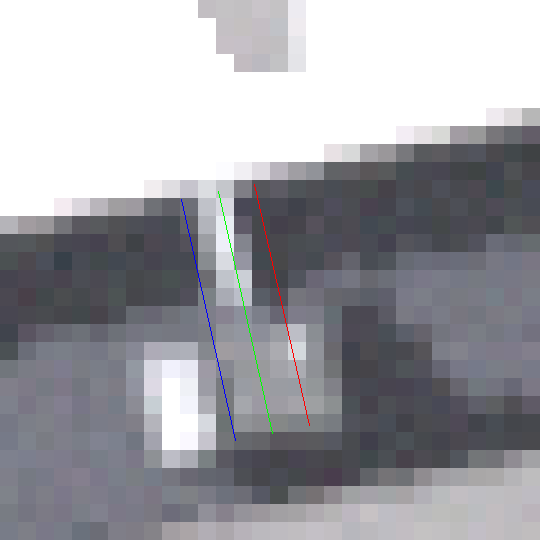

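View pics/side7.png

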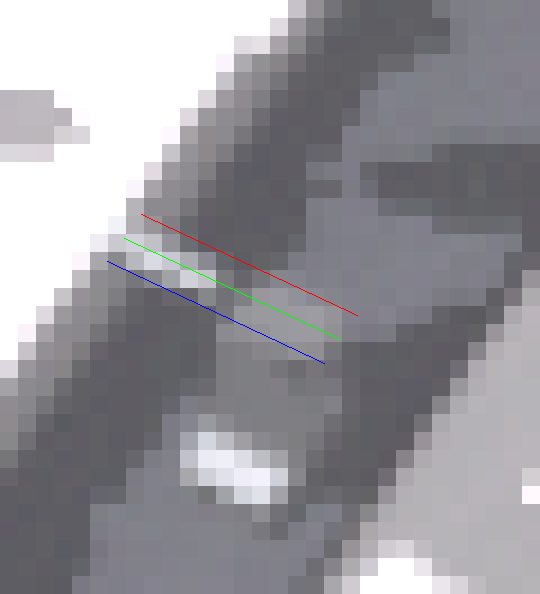

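```bash
python3 -m inch '[{"linear":[2.5,-1.3,0],"twist":[0,0,0]},{"linear":[2.8,-1.3,0],"twist":[0,0,0]},{"linear":[2.8,-1.3,0],"twist":[0,0,0]},{"linear":[2.7,-1.2,0],"twist":[0,0,0]},{"linear":[0,0,0],"twist":[0,0,0]},{"linear":[0,0,0],"twist":[0,0,0]},{"linear":[0,0,-2],"twist":[0,0,0]},{"linear":[0,0,-2.3],"twist":[0,0,0]},{"linear":[0,0,-1.8],"twist":[0,0,0]},{"linear":[0,0,0],"twist":[0,0,0]},{"linear":[0,0,0],"twist":[0,0,0]}]' 0 40
python3 - <<'E'
from ov import *
cap("side","pics/s8.png",(240,130,390,270),4)
cap("top","pics/t8.png",(250,190,380,290),6)
E
python3 st.py -20 -117 120
```

```text
time: 9.83
position: [0.65, -0.1395, 0.118]
tool_rot: [0.329, -3.12, -0.0]
ft_force: [-0.0, 0.6, 1.4]
opening: 0.0
t 9.93 loc mm [  84.8 -117.4  120.6] world [ 0.652  -0.1397  0.1206] yaw tool-y vs rail 0.04 z [ 0.002 -0.001 -1.   ] F [ 0.3 -0.2  0.1] Floc [] [ 0.3 -0.3] open 0.002 q [ 0.03  0.54 -0.03  0.   -1.   -1.39]
delta cm to (-20.0, -117.0, 120.0) [-10.26  -2.15  -0.06]
```

View pics/s8.png

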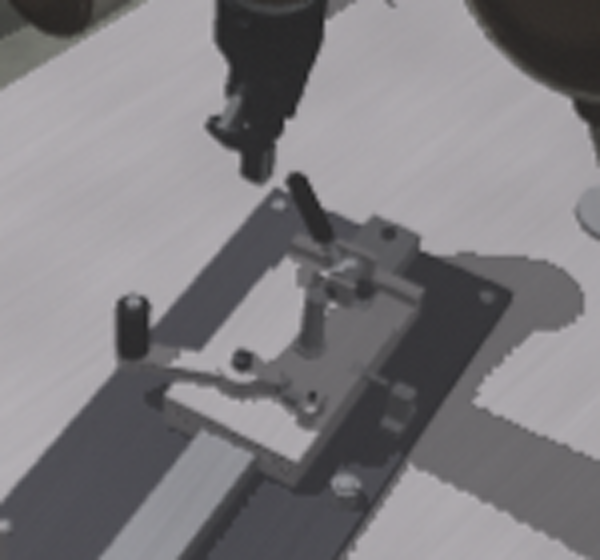

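```bash
python3 -m inch '[{"linear":[-0.9,-0.19,0],"twist":[0,0,0]},{"linear":[-0.9,-0.19,0],"twist":[0,0,0]},{"linear":[-0.9,-0.19,0],"twist":[0,0,0]},{"linear":[-0.9,-0.19,0],"twist":[0,0,0]},{"linear":[-0.9,-0.19,0],"twist":[0,0,0]},{"linear":[-0.9,-0.19,0],"twist":[0,0,0]},{"linear":[-0.9,-0.19,0],"twist":[0,0,0]},{"linear":[-0.9,-0.19,0],"twist":[0,0,0]},{"linear":[-0.9,-0.19,0],"twist":[0,0,0]},{"linear":[-0.9,-0.19,0],"twist":[0,0,0]},{"linear":[-0.9,-0.19,0],"twist":[0,0,0]},{"linear":[-0.4,-0.08,0],"twist":[0,0,0]}]'
python3 st.py
python3 -m inch '[{"linear":[-0.4,-0.09,0],"twist":[0,0,0]},{"linear":[0,0,0],"twist":[0,0,0]},{"linear":[0,0,0],"twist":[0,0,0]}]'
python3 st.py
```

```text
time: 10.93
position: [0.551, -0.1617, 0.1204]
tool_rot: [-0.329, 3.116, -0.002]
ft_force: [8.3, 1.3, -0.3]
opening: 0.002
t 10.93 loc mm [ -18.5 -117.8  120.4] world [ 0.551  -0.1617  0.1204] yaw tool-y vs rail 0.04 z [ 0.009 -0.    -1.   ] F [ 8.3  1.3 -0.3] Floc [] [ 8.3 -0.5] open 0.002 q [-0.    0.4  -0.28  0.   -0.89 -1.36]
time: 11.18
position: [0.5473, -0.1627, 0.1206]
tool_rot: [-0.329, 3.117, -0.003]
ft_force: [5.7, -0.2, 1.4]
opening: 0.002
t 11.18 loc mm [ -22.4 -118.   120.6] world [ 0.5473 -0.1627  0.1206] yaw tool-y vs rail 0.05 z [ 0.008 -0.001 -1.   ] F [ 5.7 -0.2  1.4] Floc [] [ 5.5 -1.4] open 0.002 q [-0.    0.39 -0.28  0.   -0.89 -1.36]
```

```bash

python3 -m inch '[{"linear":[-0.4,-0.08,0],"twist":[0,0,0]},{"linear":[0,0,0],"twist":[0,0,0]},{"linear":[0,0,0],"twist":[0,0,0]}]'
python3 st.py
python3 -m inch '[{"linear":[-0.4,-0.08,0],"twist":[0,0,0]},{"linear":[0,0,0],"twist":[0,0,0]},{"linear":[0,0,0],"twist":[0,0,0]}]'
python3 st.py
```

```text
time: 11.43
position: [0.5463, -0.1633, 0.1217]
tool_rot: [-0.33, 3.11, -0.004]
ft_force: [10.1, 1.1, 1.3]
opening: 0.001
t 11.43 loc mm [ -23.4 -118.4  121.7] world [ 0.5463 -0.1633  0.1217] yaw tool-y vs rail 0.1 z [ 0.015 -0.001 -1.   ] F [10.1  1.1  1.3] Floc [] [10.1 -1. ] open 0.001 q [-0.01  0.39 -0.29  0.   -0.88 -1.35]
time: 11.68
position: [0.5454, -0.1639, 0.1228]
tool_rot: [-0.33, 3.103, -0.006]
ft_force: [14.1, 1.4, 1.2]
opening: -0.001
t 11.68 loc mm [ -24.4 -118.8  122.8] world [ 0.5454 -0.1639  0.1228] yaw tool-y vs rail 0.14 z [ 0.022 -0.002 -1.   ] F [14.1  1.4  1.2] Floc [] [14.1 -1.6] open -0.001 q [-0.01  0.38 -0.29  0.   -0.87 -1.35]
```

```bash

python3 -m inch '[{"linear":[-0.4,-0.08,0],"twist":[0,0,0]},{"linear":[-0.4,-0.08,-0.3],"twist":[0,0,0]},{"linear":[-0.2,-0.04,-0.2],"twist":[0,0,0]},{"linear":[0,0,0],"twist":[0,0,0]},{"linear":[0,0,0],"twist":[0,0,0]}]'
python3 st.py
python3 - <<'E'
from ov import *
cap("side","pics/s9.png",(240,130,390,270),4)
E
```

```text
time: 12.1
position: [0.5446, -0.1648, 0.1233]
tool_rot: [-0.333, 3.081, -0.011]
ft_force: [22.8, 9.5, 12.4]
opening: -0.001
t 12.1 loc mm [ -25.4 -119.6  123.3] world [ 0.5446 -0.1648  0.1233] yaw tool-y vs rail 0.31 z [ 0.044 -0.003 -0.999] F [22.8  9.5 12.4] Floc [] [24.3  4.5] open -0.001 q [-0.01  0.37 -0.31  0.   -0.84 -1.35]
```

View pics/s9.png

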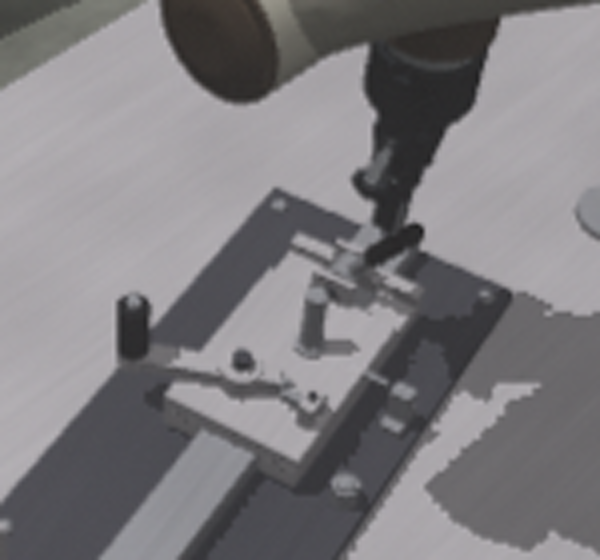

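```bash

python3 -m inch '[{"linear":[1.5,0.3,0],"twist":[0,0,0]},{"linear":[1.5,0.3,0.3],"twist":[0,0,0]},{"linear":[1.5,0.3,0.2],"twist":[0,0,0]},{"linear":[0,0,3],"twist":[0,0,0]},{"linear":[0,0,3],"twist":[0,0,0]},{"linear":[0,0,2],"twist":[0,0,0]},{"linear":[0.5,3,0],"twist":[0,0,0]},{"linear":[0.5,3,0],"twist":[0,0,0]},{"linear":[0.5,3,0],"twist":[0,0,0]},{"linear":[0.5,3,0],"twist":[0,0,0]},{"linear":[0,0,0],"twist":[0,0,0]},{"linear":[0,0,0],"twist":[0,0,0]}]'
python3 st.py 90 85 85
python3 - <<'E'
from ov import *
cap("side","pics/s10.png",(240,130,390,270),4)
cap("top","pics/t10.png",(250,190,380,290),6)
E
```

```text
time: 13.15
position: [0.5902, -0.0362, 0.1984]
tool_rot: [0.332, -3.12, 0.0]
ft_force: [-0.1, -0.1, -1.4]
opening: 0.0
t 13.15 loc mm [ 45.9  -3.3 198.4] world [ 0.5902 -0.0362  0.1984] yaw tool-y vs rail 0.13 z [-0.004 -0.001 -1.   ] F [-0.1 -0.1 -1.4] Floc [] [-0.2 -0.1] open 0.0 q [ 0.21  0.35 -0.12 -0.   -1.1  -1.57]
delta cm to (90.0, 85.0, 85.0) [  2.48   9.55 -11.34]
```

View pics/s10.png

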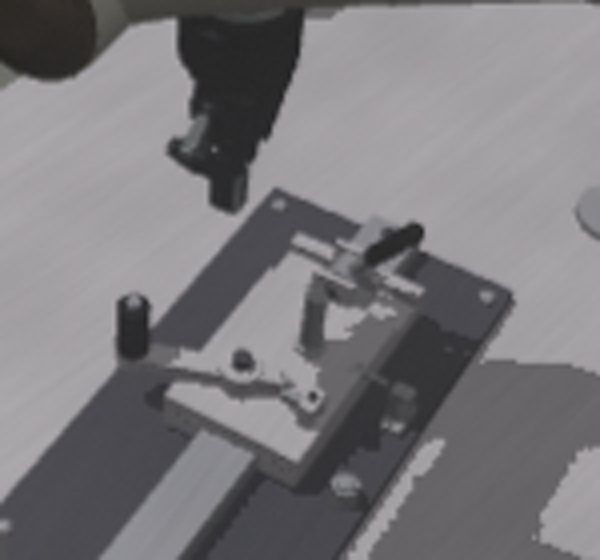

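View pics/t10.png

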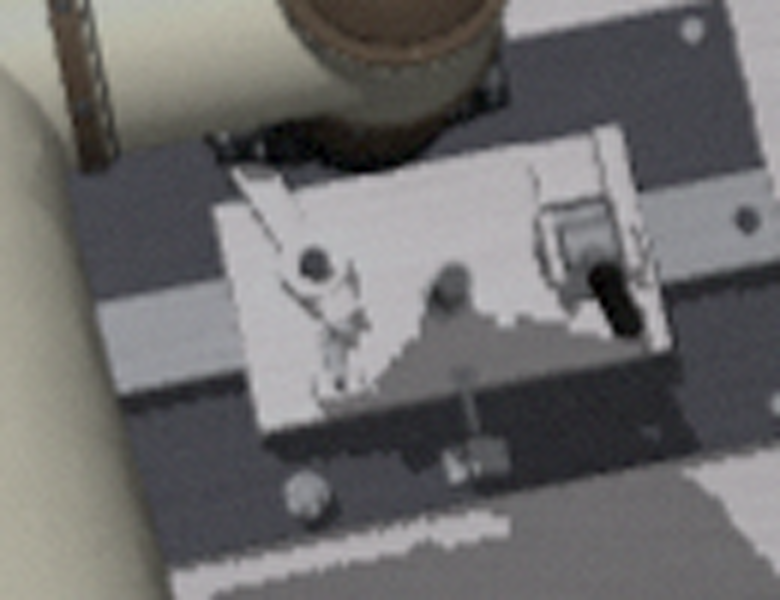

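```bash
python3 - <<'E'
from ov import *
for n in ("side","top"):
    c=optics.capture(n); W=cloud(c); L=W.copy(); L[...,:2]=(W[...,:2]-f[:2])@R2(f[2])
    m=(abs(L[...,1]+.117)<.018)&(L[...,2]>.085)&(L[...,2]<.16)&(abs(L[...,0])<.09)&(c["img"].mean(2)<60)
    P=L[m]; print(n,m.sum(),P.mean(0).round(4))
    d=P[:,[0,2]]-[0,.06]; print("angle from vertical",np.degrees(np.arctan2(-d[:,0],d[:,1])).mean().round(1), "rmax",np.hypot(*d.T).max().round(3))
E
```

```text
side 72 [-0.0354 -0.1093  0.1184]
angle from vertical 30.9 rmax 0.095
top 63 [-0.0329 -0.1153  0.1211]
angle from vertical 27.6 rmax 0.098
```

```bash

python3 -m inch '[{"linear":[0.8,3,0],"twist":[0,0,0]},{"linear":[0.8,3.2,0],"twist":[0,0,0]},{"linear":[0.8,3.2,0],"twist":[0,0,0]},{"linear":[0,0,0],"twist":[0,0,0]},{"linear":[0,0,-2.5],"twist":[0,0,0]},{"linear":[0,0,-3],"twist":[0,0,0]},{"linear":[0,0,-3],"twist":[0,0,0]},{"linear":[0,0,-2.8],"twist":[0,0,0]},{"linear":[0,0,0],"twist":[0,0,0]},{"linear":[0,0,0],"twist":[0,0,0]}]'
python3 st.py 90 45 85
python3 - <<'E'
from ov import *
c=cap("side","pics/s11.png",(240,130,390,270),4)
print((proj(c,Wd([.0901,.0404,.112]))-[240,130])*4)
E
```

```text
time: 14.18
position: [0.6148, 0.0554, 0.0852]
tool_rot: [0.327, -3.121, 0.002]
ft_force: [0.9, 0.5, 0.7]
opening: 0.0
t 14.18 loc mm [89.1 81.2 85.2] world [0.6148 0.0554 0.0852] yaw tool-y vs rail -0.06 z [-0.004 -0.002 -1.   ] F [0.9 0.5 0.7] Floc [] [0.9 0.3] open 0.0 q [ 0.35  0.51 -0.19  0.   -0.88 -1.71]
delta cm to (90.0, 45.0, 85.0) [ 0.85 -3.52 -0.02]
[134.77929853 305.30849482]
```

View pics/s11.png

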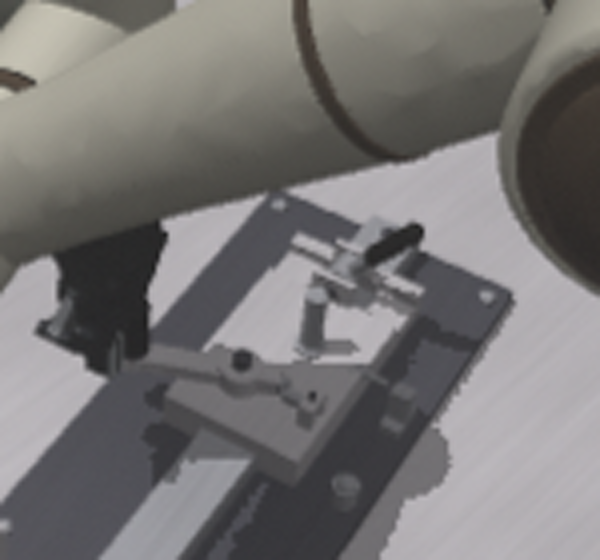

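```bash

python3 -m inch '[{"linear":[0.14,-0.5,0],"twist":[0,0,0]},{"linear":[0.14,-0.5,0],"twist":[0,0,0]},{"linear":[0.14,-0.5,0],"twist":[0,0,0]},{"linear":[0.14,-0.5,0],"twist":[0,0,0]},{"linear":[0.14,-0.5,0],"twist":[0,0,0]},{"linear":[0.14,-0.5,0],"twist":[0,0,0]},{"linear":[0.14,-0.5,0],"twist":[0,0,0]},{"linear":[0.14,-0.5,0],"twist":[0,0,0]},{"linear":[0.12,-0.5,0],"twist":[0,0,0]},{"linear":[0.12,-0.5,0],"twist":[0,0,0]},{"linear":[0.12,-0.5,0],"twist":[0,0,0]},{"linear":[0.12,-0.5,0],"twist":[0,0,0]}]'
python3 st.py 93 18 85
python3 -m inch '[{"linear":[0,0,0],"twist":[0,0,0]},{"linear":[0,0,0],"twist":[0,0,0]},{"linear":[0,0,0],"twist":[0,0,0]}]'
python3 st.py 93 18 85
python3 - <<'E'
from ov import *
cap("side","pics/s12.png",(240,130,390,270),4)
cap("top","pics/t12.png",(250,190,380,290),6)
E
```

```text
time: 15.23
position: [0.6354, -0.0007, 0.0885]
tool_rot: [-0.33, 3.114, 0.004]
ft_force: [2.4, 8.4, 2.2]
opening: -0.005
t 15.23 loc mm [97.5 22.  88.5] world [ 0.6354 -0.0007  0.0885] yaw tool-y vs rail 0.09 z [ 0.01   0.004 -1.   ] F [2.4 8.4 2.2] Floc [] [4.1 7.7] open -0.005 q [ 0.25  0.52 -0.15 -0.   -0.89 -1.61]
delta cm to (93.0, 18.0, 85.0) [-0.36 -0.49 -0.35]
time: 15.48
position: [0.6354, -0.0007, 0.0885]
tool_rot: [-0.33, 3.114, 0.004]
ft_force: [2.9, 9.5, 1.6]
opening: 0.002
t 15.48 loc mm [97.5 22.1 88.5] world [ 0.6354 -0.0007  0.0885] yaw tool-y vs rail 0.07 z [ 0.01   0.004 -1.   ] F [2.9 9.5 1.6] Floc [] [4.8 8.7] open 0.002 q [ 0.25  0.52 -0.15 -0.   -0.89 -1.61]
delta cm to (93.0, 18.0, 85.0) [-0.36 -0.49 -0.35]
```

View pics/s12.png

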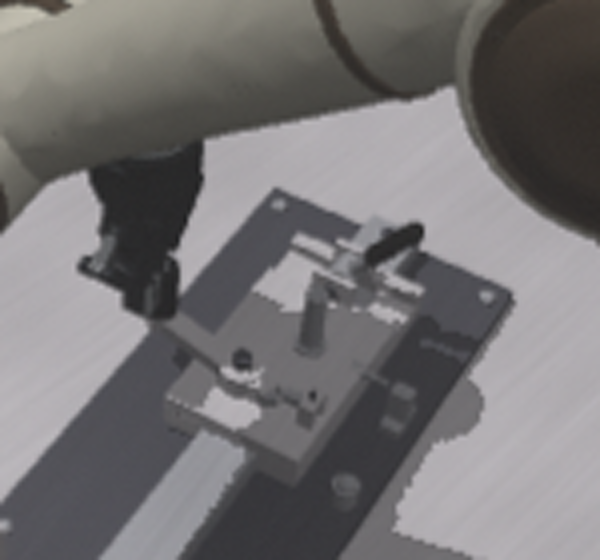

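View pics/t12.png

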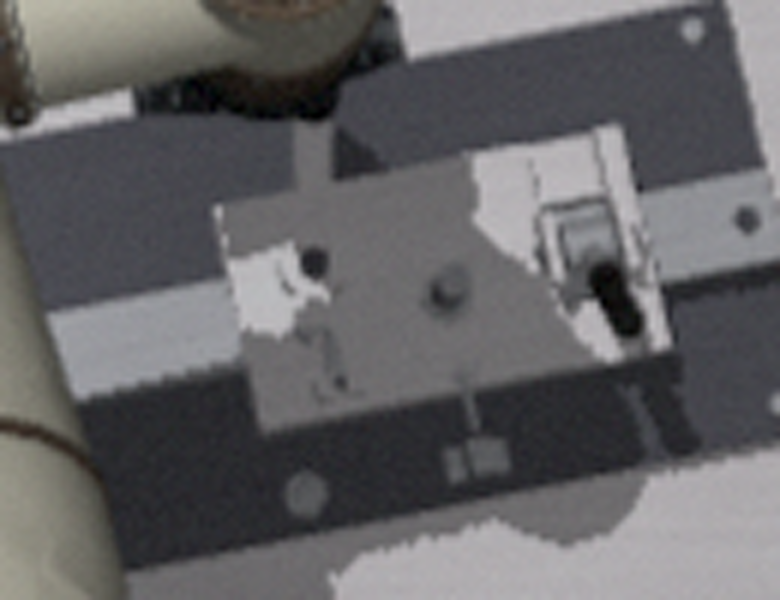

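```bash

python3 -m inch '[{"linear":[-0.1,-0.35,0],"twist":[0,0,0]},{"linear":[0,0,0],"twist":[0,0,0]},{"linear":[0,0,0],"twist":[0,0,0]},{"linear":[0,0,0],"twist":[0,0,0]}]'
python3 st.py
python3 - <<'E'
from ov import *
c=cap("top","pics/t13.png",(275,195,335,240),12)
cap("side","pics/s13.png",(255,170,325,235),11)
E
```

```text
time: 15.92
position: [0.6346, -0.004, 0.0886]
tool_rot: [-0.33, 3.113, 0.004]
ft_force: [4.8, 8.4, 1.2]
opening: 0.001
t 15.92 loc mm [96.  19.  88.6] world [ 0.6346 -0.004   0.0886] yaw tool-y vs rail 0.09 z [ 0.01   0.004 -1.   ] F [4.8 8.4 1.2] Floc [] [6.4 7.2] open 0.001 q [ 0.25  0.52 -0.15 -0.   -0.88 -1.61]
```

View pics/t13.png

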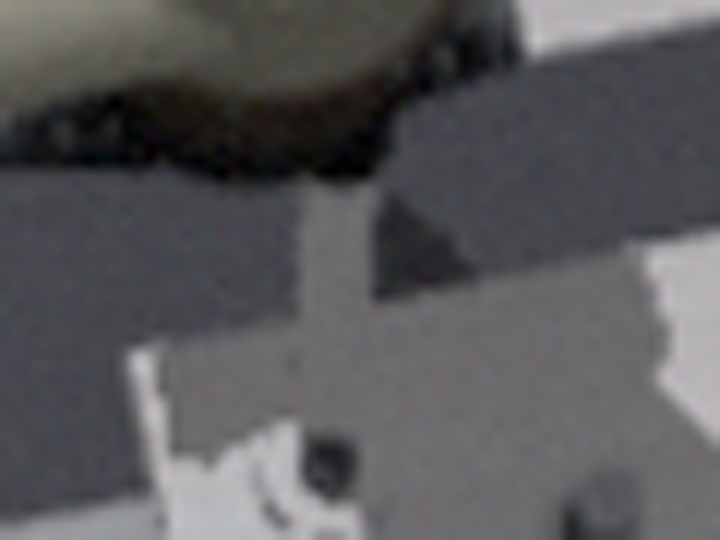

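View pics/s13.png

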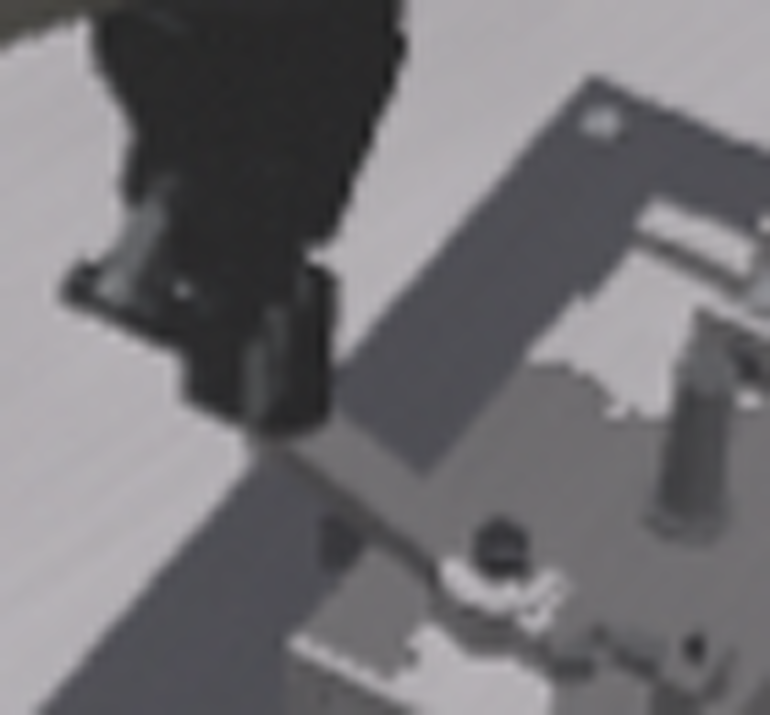

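```bash
python3 - <<'E'
from ov import *
c=optics.capture("top")
def p(u,v): return loc(ray(c,275+(u+.5)/12-.5,195+(v+.5)/12-.5,.066))[:2]*1000
for a,b in (((341,195),(337,305)),((303,195),(302,305)),((378,195),(372,300)),((341,195),(331,462))):
    A,B=p(*a),p(*b); d=A-B; print(A.round(1),B.round(1),"theta",round(.35-np.arctan2(d[1],d[0]),3))
print("roller from finger: theta", [round(.35+np.arcsin((13+h+12-19)/80),3) for h in (12,13,14.5)])
E
python3 st.py
```

```text
[82.1 -4.8] [56.1  1.7] theta 0.598
[83.9  4.1] [57.8  9.9] theta 0.57
[ 80.3 -13.5] [55.6 -6.7] theta 0.619
[82.1 -4.8] [19.5 11. ] theta 0.599
roller from finger: theta [np.float64(0.577), np.float64(0.59), np.float64(0.609)]
t 16.07 loc mm [96.  19.1 88.6] world [ 0.6346 -0.0039  0.0886] yaw tool-y vs rail 0.09 z [ 0.01   0.004 -1.   ] F [3.5 9.1 0.6] Floc [] [5.3 8.2] open -0.001 q [ 0.25  0.52 -0.15 -0.   -0.88 -1.61]
```

```bash
python3 - <<'E'
from ov import *
for n,box in (("top",(316,245,346,275)),("side",(325,210,355,243))):
    c=optics.capture(n); x0,y0,x1,y1=box
    im=cv2.resize(c["img"][y0:y1,x0:x1,::-1],None,fx=18,fy=18,interpolation=cv2.INTER_NEAREST)
    im=np.clip(im*2.2,0,255).astype(np.uint8)
    for yy,col in ((-42,(255,0,0)),(-48,(0,255,0)),(-54,(0,0,255))):
        P=[(proj(c,Wd([x/1000,yy/1000,.0475]))-[x0,y0]+.5)*18 for x in (-94,-55)]
        cv2.line(im,tuple(int(v) for v in P[0]),tuple(int(v) for v in P[1]),col,1)
    cv2.imwrite(f"pics/{n}14.png",im)
E
```

```text
(no output)
```

View pics/top14.png

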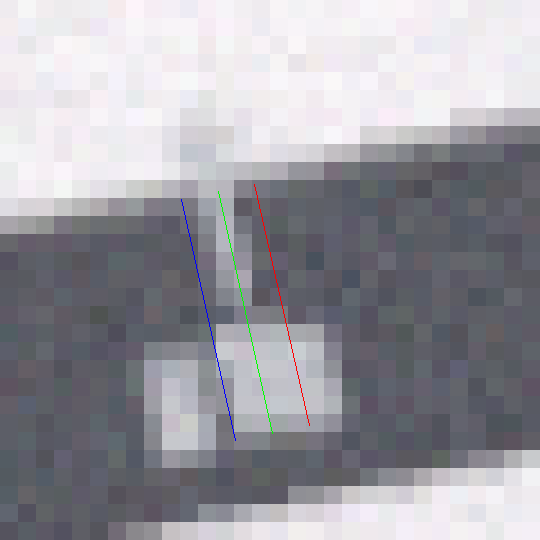

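View pics/side14.png

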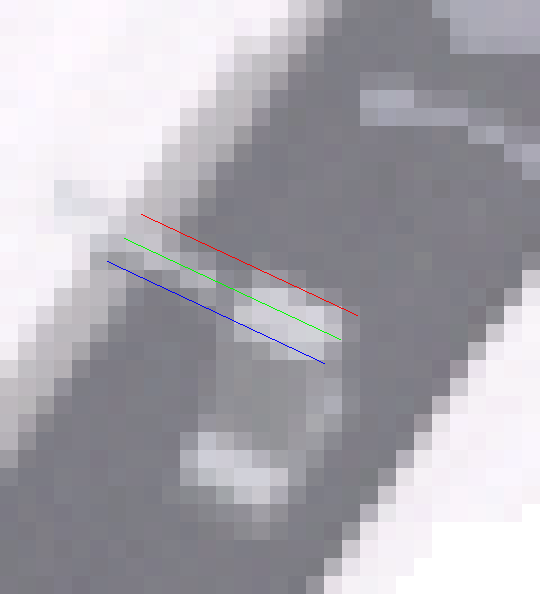

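```bash
python3 - <<'E'
from rig import robot,state
print(state()["ft_force"],robot.job_done())
E
```

```text
the job is handed in; nothing more can be done
[3.17603246 8.41093774 0.59129389] None
```

I completed the whole sequence and handed it in after about 16 s, with the arm still holding the roller pressed back. I got no verdict back.

- **Free:** I pushed the clamp lever over until the force rose at its stop. A later picture showed it leaning away from the robot.
- **Slide:** I gripped the handle and slid the carriage about 55 mm to the rail's -y side. It first stood about 3 mm too far, so I corrected it. The last views put the pointer at about -47 mm along the rail and the mark at about -47 to -48.5 mm. Even my most pessimistic reading of the mark's edges puts them about 3.4 mm apart, inside the 6 mm allowed.
- **Lock:** I pushed the lever back to its stop with about 24 N. It measured about 28–31° towards the robot. Those readings are of the lever's upper surface, which I judge reads low by about 6°, so they fit the full lean of about 34°. The contact position also matched the stop.
- **Tensioner:** The roller is held at about 0.6 rad, with about 8 N along the rail. The arm's direction in the picture and the finger position agree to within about 0.03 rad.

The two cameras disagreed by a couple of millimetres on absolute positions, so I compared the pointer and the mark within the same picture. The fingers did not go near the loose items.

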